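# Seat a brass blank against the hidden stop of a drilling jig and flip its toggle clamp

### The arm

A 6-joint arm with a two-finger parallel gripper is mounted at the origin on the work surface. World frame = base frame: x ahead of the robot, y to its left, z up, the work surface at z = 0. Lengths are in mm, angles in degrees, forces in N, time in s.
With the tool pointing down it reaches from about 350 to 850 mm from the base axis. Payload 8.1 kg.
Tool frame: the origin (TCP) lies at the very end of the fingers, on their centre line; the grasp point (between the pads) lies r.tcp_to_grasp behind it (r.tcp_to_grasp is the distance from the TCP to the grasp point, in mm); z points along the fingers, y is the line along which they close (so a half turn about z gives the same grasp; the last joint's range is limited). The gripper opens to 85 mm and grips with 20 to 120 N. Pads are 22 mm wide; open, the fingers measure 114 mm over their backs; the gripper's body (76 mm by 85 mm) begins 54 mm behind the grasp point. The pads swing forward as they close: fully open they stand 13 mm farther back than shut.
Start: joints at [65.008, 7.471, 85.268, -0, 87.261, -4.893], TCP at [206.168, 563.471, 231.292] pointing down, gripper open.
Joint ranges: [-169.43, 169.43], [-51.17, 129.36], [1.28, 143.12], [-76.62, 256.62], [0, 156.53], [-152.29, 152.29]. Speed limits (degrees/s): [136.94, 136.94, 159.86, 180, 180, 180].

### API

Orientations are given as [roll, pitch, yaw] about the fixed x, y, z axes, in that order (R = Rz(yaw) Ry(pitch) Rx(roll)).
In Python, from bench import r gives the robot as it stands.
- The arm moves only by the shell command python3 -m handwheel 'ROWS' [OPENING] [FORCE]. ROWS is JSON, a list of rows, each a list of 4 numbers: the shift along the tool's x, y, z in m, then the turn about the tool's z in degrees. A call has 1 to 10 rows; each row shifts and turns the commanded pose from where the row before left it, along the tool's axes as they then stand; what a row does not reach is not made up. A row lasts 1/10 s, in which the tool goes at most 50 mm and 8.59 degrees, less where a joint would pass 70% of its speed; a pose out of reach is approached as far as the arm can. A call is refused whole if a number of a shift passes 0.05 or a number of a turn 8.59, either way. A call with a gripper value outside its range is refused whole. OPENING is the finger opening in m, from 0 to 0.0854, set as the call begins (- or left out, the last holds). The fingers move at their own pace and stop on an object; FORCE is the grip in N (left out, the last holds). Time passes only in rows, so rows that do not move let the fingers close. It gives the time, the measured TCP pose, the force, the opening and the grip force at its end, in the units of the state.
- r.sense(): the state, without advancing time (a new reading comes with each control period).
- r.snapshot(name): name is "scene" or "top"; returns the picture (480x640x3 uint8, red, green, blue); there is no depth.
- r.camera_params(name): a dict with "fx", "fy", "cx", "cy" (pixels), "R" (3x3) and "t" (3): a world point X has camera coordinates R X + t. Camera axes: x right, y down, z forward; pixel columns grow to the right and rows downward; lengths in mm; the calibration is good to about 2 mm. A picture is of the moment at which its call begins. camera_params takes no time and is no camera call.
- r.hand_in(): hands the job in; it is judged then, once.
The state is a dict: "time": time; "joint_pos": joint angles; "qd": joint speeds; "joint_efforts": joint torques, N m; "tool_pos": TCP position; "tcp_rot": TCP orientation; "ft_force": force on the tool from outside, world axes, zero at the start; "wrist_torque": the same for the moment, N m; "finger_gap": finger opening in mm; "grip_force": force on a finger pad.
Only numpy, scipy, OpenCV 4.12 (cv2) and the standard library are available. Lean on these libraries where they do the work, as an engineer would, in place of code of your own. Each camera call takes 0.05 s, during which the arm holds its last target. There are 200 camera calls.

### The job

In the jewellery workshop's drilling jig, gently slide the long brass bar along its channel, into the box-shaped hood, until it is fully home against the spring stop hidden inside. Then push the clamp's hand lever over its centre so that it snaps closed and its pad holds the bar down. Be gentle with the stop and the lever (no harder than about 15 N), and leave the other things on the bench where they are.

Things in the scene. Friction and masses are not known exactly. Their poses are not given: they have to be found in the camera images.
- jig: Fixed drilling jig on a dark steel plate 230 (x) x 170 (y) x 14 mm thick. Origin: on the bench surface, at the plate's middle in x, on the channel's centre line (plate spans y -70 to +100 mm). x runs along the channel from its open mouth into the hood, z up. Two rails, tops 24 mm above the bench, guide the bar from x -45 to +45 mm, 1.3 mm clear each side.
- hood_mouth (a point): Centre of the opening of the box-shaped grey hood (49 mm wide, top 50 mm above the bench), at jig x 48 mm. Inside, out of sight, a rubber spring stop stands 10 to 30 mm past this opening. It yields 4 N per mm: its contact is felt as a rise above the 1 to 4 N of sliding friction. Over 18 N on it is too hard. Let go slowly: the bar must stay within 2 mm of the stop.
- bar_tail (a point): Centre of the near end face of the loose brass bar, 130 (x) x 25 x 16 (z) mm, 0.3 to 0.5 kg, lying in the channel on the plate; this point is 22 mm above the bench. x points to the bar's far end, 130 mm on. This end sticks out of the channel, also when home. Push this face along the jig's x; nothing blocks the bar before the stop.
- lever_hinge (a point): Hinge of the clamp lever, on the jig at x 12, y 58, z 44 mm; its axis is parallel to the jig's x. A steel arm at about a right angle to the handle swings down and sets its rubber pad on the bar's top, 52 mm from the hinge.
- lever_grip (a point): Middle of the lever's round black grip (18 mm thick), 64 mm from the hinge; the grip covers 33 to 95 mm from the hinge. Open, the handle leans 0.65 rad from vertical outwards, to the jig's +y, away from the channel; to close it, push its outer side towards the jig's -y. Closed on the bar it leans about 0.13 rad past vertical, towards the channel.
- lever (a joint): Clamp lever angle, rad: 0 open, growing as the handle swings from jig +y towards -y. A spring holds it open; it is over centre at 0.38 and then snaps shut by itself until the pad stops on the bar, at about 0.8. It takes about 4 N square to the grip to start it, less up to the centre; a level push rubs on its end and needs up to 14 N. Over 18 N on it is too hard.
- mallet: wooden mallet lying on its side, head 57 mm across; bystander, not to be disturbed
- spray: aluminium spray can standing, 66 mm across, 170 mm tall; bystander; origin under its middle
- bowl: small steel bowl, 80 mm across, 40 mm tall; bystander; origin under its middle
- offcut: short brass offcut 45 x 25 x 16 mm lying on the bench beside the jig (same section as the bar but much shorter); bystander; origin under its middle
- block: square steel bench block 60 x 60 x 20 mm; bystander; origin under its middle
- tub: small white plastic tub with grey lid, 45 x 40 x 62 mm; bystander; origin under its middle
- driver: screwdriver 150 mm long lying on the bench beside the jig; bystander
Things that resemble listed ones, but are neither listed nor needed, are in the scene too. What is meant by the part that bears bar_tail is not blue or pink, and is the smaller of those in its own colour.

How it is judged:
By the outcome, as a careful person would: the job done as asked, in the order asked, and still so for the second after the job is handed in, with the robot touching nothing.
It also fails if it takes over 58 s, if anything falls off the work surface, if the arm or the gripper's body presses on something with over 40 N, if the wrist force passes 120 N, or if a joint passes its speed limit or range.

## Working session

There is one attempt and no reset: what is moved stays moved. The work goes in short steps, Python scripts to look and compute and a shell command to move; the robot and the scene stay as the last step left them, time stands still between calls to the robot, and variables do not carry over. Pictures are saved under pics/ and viewed, at most 10 in all, crops included, and the job is handed in when it is done.

```bash
mkdir -p pics; python3 - <<'E'
from bench import r
import cv2,json
for n in("scene","top"):
    im=r.snapshot(n); cv2.imwrite(f"pics/{n}0.png",im[:,:,::-1]); 
    p=r.camera_params(n); print(n,{k:(v.tolist() if hasattr(v,'tolist') else v) for k,v in p.items()})
s=r.sense();print(s['tool_pos'],s['tcp_rot'],s['ft_force'],s['finger_gap'],r.tcp_to_grasp,s['time'])
E
ls
```

```text
scene {'fx': 554.228700075304, 'fy': 554.228700075304, 'cx': 321.5981080541141, 'cy': 247.26706858617524, 'R': [[-0.8576742337763661, 0.5139636733663929, 0.015370464399208757], [0.4317559014834948, 0.7360808217096783, -0.5213174325162933], [-0.27925212667103966, -0.4404842407747739, -0.8532244038814015]], 't': [461.5954653570587, -176.14063823711058, 1335.4587759699089]}
top {'fx': 536.4785973262194, 'fy': 536.4785973262194, 'cx': 318.69778272113547, 'cy': 240.53710823441162, 'R': [[-0.019665933758934034, -0.9997825116352244, 0.006941215869818286], [-0.9968060823442204, 0.019068978117593477, -0.07755003723479172], [0.07740080911047414, -0.008444140093161382, -0.9969642978798843]], 't': [20.374293708183714, 532.3584794990068, 1133.3909275122412]}
[205.95434633 563.01525852 230.35474109] [-1.79904277e+02 -8.96088980e-03  1.59900393e+02] [0.9900132  0.17148394 0.40499311] 85.49357380515592 18.700000000000003 0.1
pics
```

View pics/scene0.png

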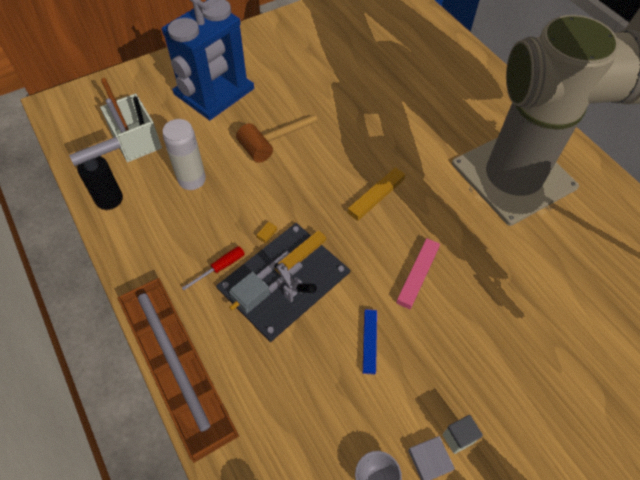

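View pics/top0.png

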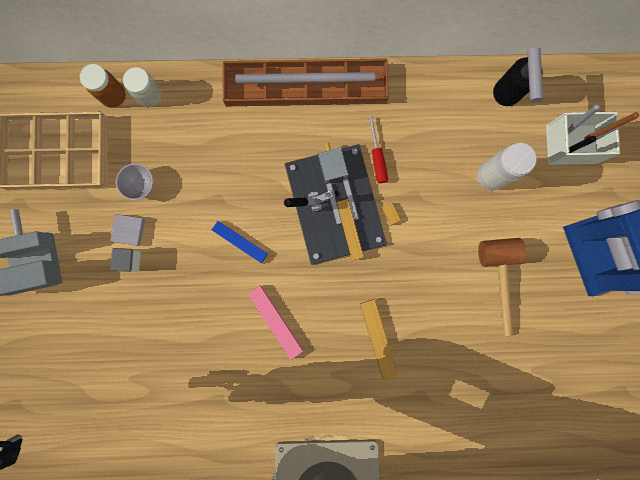

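The top view shows these lookalikes for the bar:
- brass bar in the jig, top (352,230)
- longer brass bar on the bench (378,340)
- pink bar (275,320)
- blue bar (240,242)
- short offcut (392,213)

I choose the brass one in the channel. Its tail is at about (356,258), the hood at (333,163), and the lever grip, which is black, at (295,202).

```bash
cat > h.py <<'E'
import numpy as np,cv2
from bench import r
def ray(n,uv):
    p=r.camera_params(n);R=np.array(p['R']);t=np.array(p['t'])
    d=R.T@np.array([(uv[0]-p['cx'])/p['fx'],(uv[1]-p['cy'])/p['fy'],1]);return -R.T@t,d/np.linalg.norm(d)
def plane(n,uv,z):
    c,d=ray(n,uv);return c+d*(z-c[2])/d[2]
def proj(n,X):
    p=r.camera_params(n);q=np.array(p['R'])@np.asarray(X,float)+np.array(p['t']);return np.array([p['fx']*q[0]/q[2]+p['cx'],p['fy']*q[1]/q[2]+p['cy']])
def tri(a,b):
    (c1,d1),(c2,d2)=ray('top',a),ray('scene',b)
    s=np.linalg.lstsq(np.c_[d1,-d2],c2-c1,rcond=None)[0];p,q=c1+s[0]*d1,c2+s[1]*d2
    return (p+q)/2,np.linalg.norm(p-q)
E
python3 - <<'E'
from h import *
T=cv2.imread('pics/top0.png');S=cv2.imread('pics/scene0.png')
a=cv2.resize(T[135:275,270:410],None,fx=4,fy=4,interpolation=cv2.INTER_CUBIC)[:, :400+160]
b=cv2.resize(S[215:355,205:365],None,fx=4,fy=4,interpolation=cv2.INTER_CUBIC)
cv2.imwrite('pics/crop.png',np.hstack([a[:, 0:400],b[:, 160:560]])) if 0 else None
o=np.hstack([cv2.resize(a,(400,400)),cv2.resize(b,(400,350)) if 0 else cv2.copyMakeBorder(cv2.resize(b,(400,350)),0,50,0,0,0)])
cv2.imwrite('pics/crop.png',o)
# brass mask inside the jig
for n,I,(x0,y0,x1,y1) in(('top',T,(325,190,372,268)),('scene',S,(278,225,335,275))):
    h=cv2.cvtColor(I,cv2.COLOR_BGR2HSV)[y0:y1,x0:x1]
    m=cv2.inRange(h,(15,150,90),(30,255,255))
    c=max(cv2.findContours(m,0,2)[0],key=cv2.contourArea)+[x0,y0]
    print(n,cv2.contourArea(c.astype(np.int32)),cv2.approxPolyDP(c.astype(np.int32),2.5,True).reshape(-1,2).tolist())
# plate: dark mask in top -> plane z=14
h=cv2.cvtColor(T,cv2.COLOR_BGR2HSV);m=cv2.inRange(h,(0,0,0),(179,110,85));m[:140]=0;m[275:]=0;m[:,:280]=0;m[:,392:]=0
m=cv2.morphologyEx(m,cv2.MORPH_CLOSE,np.ones((9,9)));c=max(cv2.findContours(m,0,2)[0],key=cv2.contourArea)
P=np.array([plane('top',q,14)[:2] for q in c.reshape(-1,2)],np.float32)
rc=cv2.minAreaRect(P);print(rc,cv2.boxPoints(rc).round(1).tolist())
E
```

```text
top 632.5 [[347, 199], [337, 204], [351, 257], [355, 259], [363, 256]]
scene 953.5 [[334, 225], [302, 225], [311, 235], [279, 262], [289, 268], [320, 244], [334, 252]]
((610.659912109375, -16.399032592773438), (230.3072509765625, 191.92413330078125), 13.742415428161621) [[476.0, 49.5], [521.5999755859375, -137.0], [745.2999877929688, -82.30000305175781], [699.7000122070312, 104.19999694824219]]
```

View pics/crop.png

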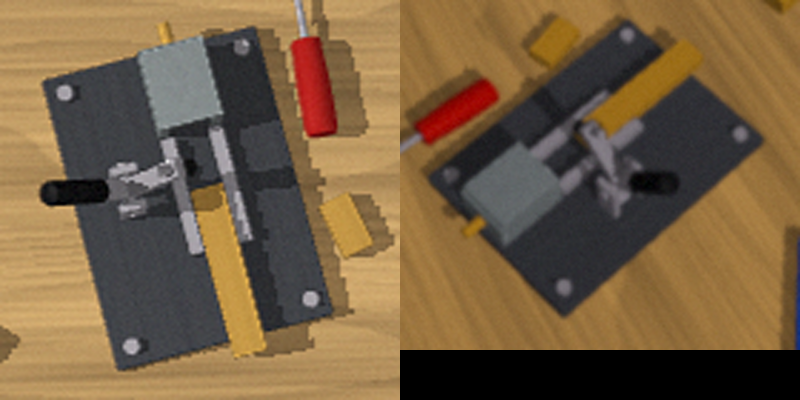

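The crop confirms the brass bar lying in the channel. Its tail sticks out at crop (248,350), the hood is grey, and the lever is open with its black grip on the left (crop (75,192), scene crop (655,182)). Next I compute the poses.

```bash
python3 - <<'E'
from h import *
f=lambda q:np.array(q)/2.857+[270,135]
C=[plane('top',f(q),14) for q in((44,80),(257,27),(332,316),(119,369))]
S=lambda q:np.array([(q[0]-400)/2.5+205,q[1]/2.5+215])
Cs=[plane('scene',S(q),14) for q in((565,316),(430,178),(627,20),(763,139))]
# scene order: hood/+y corner, hood/-y corner, mouth/-y, mouth/+y -> as the top list
for c,d in zip(C,Cs): print(c.round(1),d.round(1))
for C in(C,Cs):
    a,b,c,d=[q[:2] for q in C]
    ex=(a+b-c-d);ex/=np.linalg.norm(ex);yaw=np.degrees(np.arctan2(ex[1],ex[0]));ey=np.array([-ex[1],ex[0]])
    o=(a+b+c+d)/4-15*ey;print('len',np.linalg.norm(a-d),np.linalg.norm(a-b),'yaw',yaw,'o',o)
    J=lambda P:(np.array([(P[:2]-o)@ex,(P[:2]-o)@ey]).round(1),P[2].round(1))
    for q in((229,357),(267,345)): print('tail top z30',J(plane('top',f(q),30)))
    for q in((678,40),(702,58)): print('tail sc z30',J(plane('scene',S(q),30)))
    P,e=tri(f((41,192)),S((678,182)));print('grip end',P.round(1),J(P),e)
    P,e=tri(f((75,191)),S((655,182)));print('grip mid',P.round(1),J(P),e)
    print('expected grip mid J: 12, %.1f, %.1f'%(58+64*np.sin(.65),44+64*np.cos(.65)))
E
```

```text
[704.6  79.5  14. ] [706.   86.2  14. ]
[743.  -84.7  14. ] [744.8 -77.9  14. ]
[ 519.4 -135.8   14. ] [ 525.9 -132.7   14. ]
[482.4  26.2  14. ] [486.4  31.   14. ]
len 228.51501529494536 168.5946434221553 yaw 13.17923205542222 o [615.75391372 -43.33710273]
tail top z30 (array([-126.1,   16.5]), np.float64(30.0))
tail top z30 (array([-124.4,  -13.2]), np.float64(30.0))
tail sc z30 (array([-118.8,  -12.5]), np.float64(30.0))
tail sc z30 (array([-120.9,   15.2]), np.float64(30.0))
grip end [600.3  77.8 125.6] (array([ 12.5, 121.5]), np.float64(125.6)) 2.716083447111059
grip mid [606.1  55.   92.8] (array([13. , 97.9]), np.float64(92.8)) 1.1546179249416704
expected grip mid J: 12, 96.7, 94.9
len 226.40099421027435 168.67879617549005 yaw 14.089126677706506 o [619.42516144 -37.8902824 ]
tail top z30 (array([-130.7,   14.1]), np.float64(30.0))
tail top z30 (array([-129.5,  -15.6]), np.float64(30.0))
tail sc z30 (array([-123.8,  -15. ]), np.float64(30.0))
tail sc z30 (array([-125.6,   12.7]), np.float64(30.0))
grip end [600.3  77.8 125.6] (array([  9.6, 116.9]), np.float64(125.6)) 2.716083447111059
grip mid [606.1  55.   92.8] (array([ 9.7, 93.3]), np.float64(92.8)) 1.1546179249416704
expected grip mid J: 12, 96.7, 94.9
```

Jig pose: origin about (617.5, -40.5), yaw 13.6°. The tail is at jig x ≈ -124, and the grip triangulates to within a few mm of its expected place. I turn the tool so tool x = -jig x and tool y = +jig y, close the fingers, and fly high to behind the tail.

```bash
python3 -m handwheel '[[0,0,0,-8.5],[0,0,0,-8.5],[0,0,0,-8.5],[0,0,0,-8.2],[-0.008,-0.048,0,0],[-0.008,-0.048,0,0],[-0.008,-0.048,0,0],[-0.008,-0.048,0,0],[-0.008,-0.048,0,0],[-0.008,-0.048,0,0]]' 0 20
python3 -m handwheel '[[-0.008,-0.048,0,0],[-0.008,-0.048,0,0],[-0.008,-0.048,0,0],[-0.008,-0.048,0,0],[-0.008,-0.048,0,0],[-0.008,-0.048,0,0],[-0.008,-0.048,0,0],[-0.008,-0.048,0,0],[0,0,0,0],[0,0,0,0]]'
```

```text
time: 1.1
tool_pos: [320.6, 293.0, 230.9]
tcp_rot: [-180.0, -0.0, -166.4]
ft_force: [1.4, -0.1, 1.1]
finger_gap: -0.4
grip_force: 0.0
time: 2.1
tool_pos: [472.8, -64.3, 230.6]
tcp_rot: [179.9, -0.1, -166.6]
ft_force: [0.2, 0.6, 0.2]
finger_gap: -0.2
grip_force: 0.0
```

```bash
python3 -m handwheel '[[0.004,-0.011,0.045,0],[0,0,0.045,0],[0,0,0.045,0],[0,0,0.04,0],[0,0,0.025,0],[0,0,0.012,0],[0,0,0,0]]'
python3 - <<'E'
from h import *
o=[]
for n,(x,y) in(('scene',(240,180)),('top',(290,180))):
    I=r.snapshot(n)[:,:,::-1];o.append(cv2.resize(I[y:y+120,x:x+120],None,fx=3.3,fy=3.3,interpolation=cv2.INTER_CUBIC))
cv2.imwrite('pics/c2.png',np.hstack(o))
E
```

```text
time: 2.8
tool_pos: [470.2, -73.6, 17.9]
tcp_rot: [179.9, -0.2, -166.3]
ft_force: [0.6, 0.7, 0.2]
finger_gap: -0.3
grip_force: 0.0
```

View pics/c2.png

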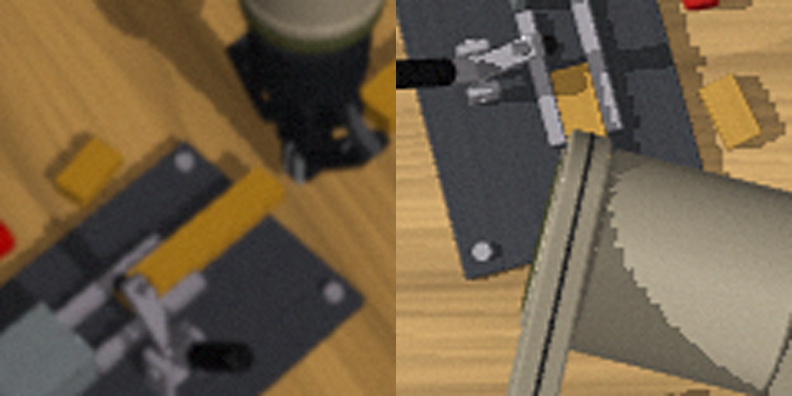

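The fingers stand just behind the tail, in line with the bar. In the scene crop the tip is at (295,172) and the tail at (272,188). I push along tool -x.

```bash
python3 -m handwheel '[[-0.003,0,0,0],[-0.003,0,0,0],[-0.003,0,0,0],[-0.003,0,0,0],[-0.003,0,0,0],[-0.003,0,0,0],[-0.003,0,0,0]]'
python3 -m handwheel '[[-0.003,0,0,0],[-0.003,0,0,0],[-0.003,0,0,0],[-0.003,0,0,0],[-0.003,0,0,0],[-0.003,0,0,0],[-0.003,0,0,0]]'
```

```text
time: 3.6
tool_pos: [492.1, -70.0, 19.1]
tcp_rot: [180.0, -0.0, -166.4]
ft_force: [-3.3, -1.4, 1.7]
finger_gap: 0.1
grip_force: 1.6
time: 4.3
tool_pos: [512.8, -65.0, 19.2]
tcp_rot: [180.0, -0.0, -166.4]
ft_force: [-2.1, 0.4, 0.7]
finger_gap: -0.1
grip_force: 1.1
```

```bash
python3 -m handwheel '[[-0.003,0,0,0],[-0.003,0,0,0],[-0.003,0,0,0],[-0.003,0,0,0],[-0.002,0,0,0],[-0.002,0,0,0]]'
for i in 1 2 3; do :; done
python3 -m handwheel '[[-0.001,0,0,0],[-0.001,0,0,0],[-0.001,0,0,0]]'
```

```text
time: 4.9
tool_pos: [528.3, -61.3, 19.3]
tcp_rot: [180.0, -0.0, -166.4]
ft_force: [-2.3, -0.4, -0.3]
finger_gap: 0.0
grip_force: 1.0
time: 5.2
tool_pos: [531.1, -60.6, 19.3]
tcp_rot: [180.0, -0.0, -166.4]
ft_force: [-1.3, -0.1, -0.5]
finger_gap: -0.4
grip_force: 0.9
```

```bash
python3 -m handwheel '[[-0.001,0,0,0],[-0.001,0,0,0]]'; python3 -m handwheel '[[-0.001,0,0,0],[-0.001,0,0,0]]'
```

```text
time: 5.4
tool_pos: [533.0, -60.1, 19.3]
tcp_rot: [-180.0, 0.0, -166.4]
ft_force: [-1.4, 0.1, -0.1]
finger_gap: 0.3
grip_force: 0.8
time: 5.6
tool_pos: [535.0, -59.7, 19.3]
tcp_rot: [180.0, -0.0, -166.4]
ft_force: [-0.8, -0.7, 0.3]
finger_gap: -0.5
grip_force: 0.8
```

```bash
cat > ok.py <<'E'
import sys,numpy as np
from bench import r
f=np.array(r.sense()['ft_force'])[:2]; a=np.radians(13.6); c,s=np.cos(a),np.sin(a)
p={'x':-(f@[c,s]),'y':f@[-s,c]}[sys.argv[1]]
print('push %.1f'%p); sys.exit(p>float(sys.argv[2]))
E
python3 -m handwheel '[[-0.001,0,0,0],[-0.001,0,0,0]]' && python3 ok.py x 5 && python3 -m handwheel '[[-0.001,0,0,0],[-0.001,0,0,0]]' >/dev/null && python3 ok.py x 5 && python3 -m handwheel '[[-0.001,0,0,0],[-0.001,0,0,0]]' >/dev/null&& python3 ok.py x 5 && python3 -m handwheel '[[-0.001,0,0,0],[-0.001,0,0,0]]' >/dev/null&& python3 ok.py x 5 && python3 -m handwheel '[[-0.001,0,0,0],[-0.001,0,0,0]]' && python3 ok.py x 5
```

```text
time: 5.8
tool_pos: [537.0, -59.2, 19.3]
tcp_rot: [180.0, 0.0, -166.4]
ft_force: [-1.3, -0.9, -0.8]
finger_gap: 0.2
grip_force: 0.8
push 1.5False
```

```bash
sed -i 's/sys.exit(p>float(sys.argv\[2\]))/sys.exit(int(p>float(sys.argv[2])))/' ok.py
python3 -m handwheel '[[-0.001,0,0,0],[-0.001,0,0,0]]' >/dev/null && python3 ok.py x 5 && python3 -m handwheel '[[-0.001,0,0,0],[-0.001,0,0,0]]' >/dev/null && python3 ok.py x 5 && python3 -m handwheel '[[-0.001,0,0,0],[-0.001,0,0,0]]' >/dev/null&& python3 ok.py x 5 && python3 -m handwheel '[[-0.001,0,0,0],[-0.001,0,0,0]]' >/dev/null&& python3 ok.py x 5 && python3 -m handwheel '[[-0.001,0,0,0],[-0.001,0,0,0]]' && python3 ok.py x 5
```

```text
push 1.7
push 1.6
push 1.2
push 0.9
time: 6.8
tool_pos: [546.7, -56.8, 19.3]
tcp_rot: [-180.0, 0.0, -166.4]
ft_force: [-2.6, -0.4, -0.8]
finger_gap: 0.1
grip_force: 0.8
push 2.7
```

```bash

python3 -m handwheel '[[-0.001,0,0,0]]' >/dev/null && python3 ok.py x 5 && python3 -m handwheel '[[-0.001,0,0,0]]' >/dev/null && python3 ok.py x 5 && python3 -m handwheel '[[-0.001,0,0,0]]' >/dev/null&& python3 ok.py x 5 && python3 -m handwheel '[[-0.001,0,0,0]]' >/dev/null&& python3 ok.py x 5 && python3 -m handwheel '[[-0.001,0,0,0]]' >/dev/null && python3 ok.py x 5 && python3 -m handwheel '[[-0.001,0,0,0]]' >/dev/null && python3 ok.py x 5; python3 -c "
from bench import r;print(r.sense()['tool_pos'])"
```

```text
push 1.2
push 0.7
push 0.5
push 3.1
push 6.9
[550.94874914 -55.80711923  19.23485372]
```

Contact with the stop is clear: the force rises about 4 N per mm. One more mm, then a slow release.

```bash
python3 -m handwheel '[[-0.0005,0,0,0],[-0.0003,0,0,0]]'; python3 ok.py x 9
python3 -m handwheel '[[0,0,0,0],[0,0,0,0]]' ; python3 ok.py x 9
python3 -m handwheel '[[0.0003,0,0,0],[0.0003,0,0,0],[0.0003,0,0,0],[0.0003,0,0,0],[0.0003,0,0,0]]' >/dev/null; python3 ok.py x 9
python3 -m handwheel '[[0.0003,0,0,0],[0.0003,0,0,0],[0.0003,0,0,0],[0.0003,0,0,0],[0.0003,0,0,0],[0.0003,0,0,0],[0.0003,0,0,0],[0.0003,0,0,0]]' ; python3 ok.py x 9
```

```text
time: 7.5
tool_pos: [551.2, -55.7, 19.2]
tcp_rot: [180.0, -0.1, -166.4]
ft_force: [-7.6, -2.7, 5.6]
finger_gap: -0.1
grip_force: 4.4
push 8.0
time: 7.7
tool_pos: [551.2, -55.8, 19.2]
tcp_rot: [180.0, -0.1, -166.4]
ft_force: [-7.9, -1.9, 5.4]
finger_gap: -0.1
grip_force: 4.0
push 8.1
push 0.8
time: 9.0
tool_pos: [548.4, -56.4, 19.3]
tcp_rot: [180.0, -0.0, -166.4]
ft_force: [-0.4, 0.1, 0.2]
finger_gap: 0.1
grip_force: 0.0
push 0.3
```

The bar is home. I retreat, rise, and go outside the lever grip.

```bash
python3 -m handwheel '[[0.01,0,0,0],[0.01,0,-0.03,0],[0,0,-0.05,0],[0,0,-0.05,0],[0,0,-0.05,0],[-0.02,0.035,0,0],[-0.02,0.035,0,0],[-0.02,0.035,0,0],[-0.02,0.035,0,0],[-0.02,0.01,0,0]]'
python3 -m handwheel '[[-0.003,0,0,0],[0,0,0.045,0],[0,0,0.045,0],[0,0,0.02,0],[0,0,0,0]]'
python3 - <<'E'
from h import *
o=[]
for n,(x,y) in(('scene',(240,200)),('top',(250,140))):
    I=r.snapshot(n)[:,:,::-1];o.append(cv2.resize(I[y:y+120,x:x+120],None,fx=3.3,fy=3.3,interpolation=cv2.INTER_CUBIC))
cv2.imwrite('pics/c3.png',np.hstack(o))
E
```

```text
time: 10.0
tool_pos: [590.1, 111.4, 199.2]
tcp_rot: [179.9, -0.0, -166.2]
ft_force: [0.2, -0.6, -0.0]
finger_gap: 0.2
grip_force: 0.0
time: 10.5
tool_pos: [589.7, 107.5, 84.4]
tcp_rot: [179.9, -0.5, -166.4]
ft_force: [0.0, -0.6, 1.0]
finger_gap: 0.0
grip_force: 0.0
```

View pics/c3.png

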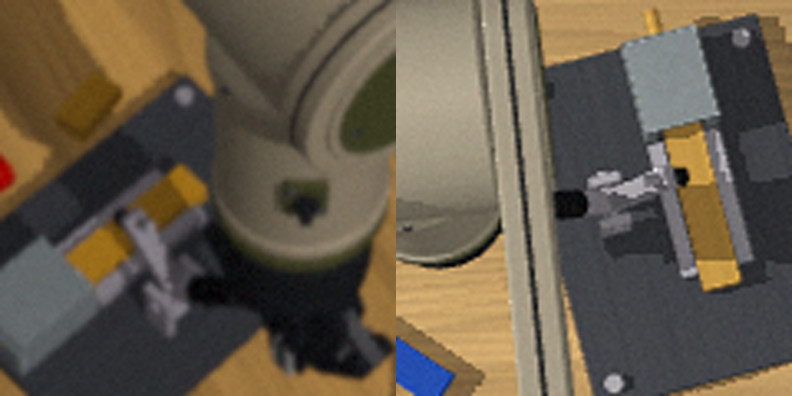

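The bar is seen inside the hood, with its tail at crop (720,285). The fingers stand outside the grip. I now push along tool -y, rising along the way so it doesn't rub.

```bash
python3 -m handwheel '[[-0.004,-0.003,0,0],[0,-0.003,0,0],[0,-0.002,0,0]]'; python3 ok.py y 3 && python3 -m handwheel '[[0,-0.002,0,0]]'>/dev/null && python3 ok.py y 2 && python3 -m handwheel '[[0,-0.002,0,0]]'>/dev/null && python3 ok.py y 2 && python3 -m handwheel '[[0,-0.002,0,0]]'>/dev/null && python3 ok.py y 2 && python3 -m handwheel '[[0,-0.002,0,0]]'>/dev/null && python3 ok.py y 2 && python3 -m handwheel '[[0,-0.002,0,0]]'>/dev/null && python3 ok.py y 2; python3 -c "
from bench import r;print(r.sense()['tool_pos'],r.sense()['ft_force'])"
```

```text
time: 10.9
tool_pos: [601.0, 101.7, 91.1]
tcp_rot: [-180.0, 0.2, -166.4]
ft_force: [-0.7, -0.5, -0.2]
finger_gap: -0.2
grip_force: 0.0
push -0.3
push 0.2
push 0.2
push 0.6
push -0.6
push 0.3
[601.89307845  92.16181426  89.18400358] [-0.32455612  0.20579897 -0.15447624]
```

```bash
python3 -m handwheel '[[0.003,-0.001,0,0]]'; python3 ok.py y 2 && python3 -m handwheel '[[0,-0.002,0,0]]'>/dev/null && python3 ok.py y 2 && python3 -m handwheel '[[0,-0.002,0,0]]'>/dev/null && python3 ok.py y 2 && python3 -m handwheel '[[0,-0.002,0,0]]'>/dev/null && python3 ok.py y 2 && python3 -m handwheel '[[0,-0.002,0,0]]'>/dev/null && python3 ok.py y 2 && python3 -m handwheel '[[0,-0.002,0,0]]'>/dev/null && python3 ok.py y 2; python3 -c "
from bench import r;print(r.sense()['tool_pos'],r.sense()['ft_force'])"
```

```text
time: 11.5
tool_pos: [599.5, 90.7, 89.3]
tcp_rot: [180.0, 0.0, -166.4]
ft_force: [1.3, 3.2, -0.4]
finger_gap: 0.1
grip_force: 1.4
push 2.8
[599.53146886  90.72796465  89.3143788 ] [ 1.32237707  3.24288466 -0.43296411]
```

Contact with the grip. I push on while rising, with the force checked at each step.

```bash
python3 -m handwheel '[[0,-0.002,-0.0016,0]]'>/dev/null; python3 ok.py y 10 && python3 -m handwheel '[[0,-0.002,-0.0016,0]]'>/dev/null ; python3 ok.py y 10 && python3 -m handwheel '[[0,-0.002,-0.0016,0]]'>/dev/null ; python3 ok.py y 10 && python3 -m handwheel '[[0,-0.002,-0.0016,0]]'>/dev/null ; python3 ok.py y 10 && python3 -m handwheel '[[0,-0.002,-0.0015,0]]'>/dev/null ; python3 ok.py y 10 && python3 -m handwheel '[[0,-0.002,-0.0014,0]]'; python3 ok.py y 10
```

```text
push 4.2
push 3.9
push 3.5
push 3.5
push 3.6
time: 12.1
tool_pos: [602.1, 78.8, 98.8]
tcp_rot: [-180.0, -0.0, -166.4]
ft_force: [-0.6, 3.9, 0.7]
finger_gap: -0.2
grip_force: 1.7
push 3.9
```

Smooth, at about 4 N. I go on over the centre.

```bash
python3 -m handwheel '[[0,-0.002,-0.0013,0],[0,-0.002,-0.0012,0]]'>/dev/null; python3 ok.py y 10 && python3 -m handwheel '[[0,-0.002,-0.0011,0],[0,-0.002,-0.001,0]]'>/dev/null ; python3 ok.py y 10 && python3 -m handwheel '[[0,-0.002,-0.001,0],[0,-0.002,-0.0008,0]]'>/dev/null ; python3 ok.py y 10 && python3 -m handwheel '[[0,-0.002,-0.0008,0],[0,-0.002,-0.0006,0]]'>/dev/null ; python3 ok.py y 10 && python3 -m handwheel '[[0,-0.002,-0.0005,0],[0,-0.002,-0.0005,0]]'>/dev/null ; python3 ok.py y 10 && python3 -m handwheel '[[0,-0.002,-0.0005,0],[0,-0.002,-0.0005,0]]'; python3 ok.py y 10
```

```text
push 3.8
push 2.5
push 2.3
push 0.9
push 0.6
time: 13.3
tool_pos: [607.7, 55.4, 108.3]
tcp_rot: [-180.0, -0.0, -166.4]
ft_force: [-0.0, -0.0, 0.1]
finger_gap: 0.0
grip_force: 0.0
push -0.0
```

The force fell to zero, so it has probably snapped over. I back off and look.

```bash
python3 -m handwheel '[[0,0.01,0,0],[0,0.03,0,0],[0,0.03,-0.02,0],[0,0.03,-0.05,0],[0,0.04,-0.05,0],[0,0.04,0,0],[0,0.04,0,0],[0,0.04,0,0],[0,0,0,0],[0,0,0,0]]'
python3 - <<'E'
from h import *
o=[]
for n,(x,y) in(('scene',(205,215)),('top',(270,135))):
    I=r.snapshot(n)[:,:,::-1];cv2.imwrite(f'pics/{n}4.png',I);o.append(cv2.resize(I[y:y+140,x:x+140],(400,400),interpolation=cv2.INTER_CUBIC))
cv2.imwrite('pics/c4.png',np.hstack(o))
E
```

```text
time: 14.3
tool_pos: [548.8, 297.0, 210.1]
tcp_rot: [-180.0, -0.0, -166.2]
ft_force: [1.2, 0.6, -0.1]
finger_gap: -0.0
grip_force: 0.0
```

View pics/c4.png

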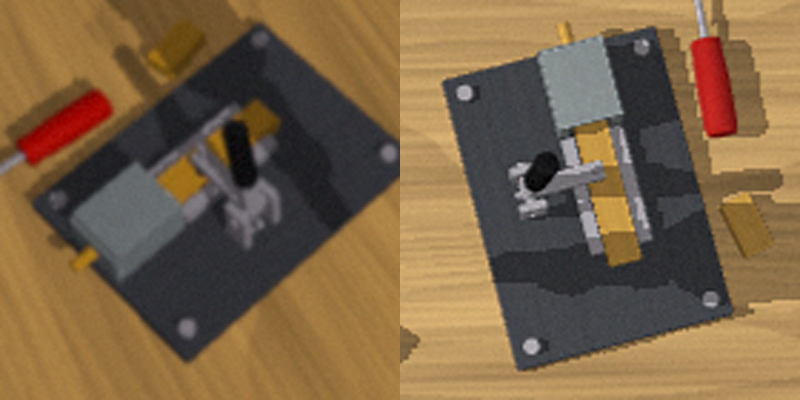

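The picture shows the lever over and the arm across the bar (top crop (600,172)), with the bystanders in place. One numeric check before handing in.

```bash
python3 - <<'E'
from h import *
a=np.radians(13.6);o=np.array([617.5,-40.5]);ex=np.array([np.cos(a),np.sin(a)]);ey=np.array([-ex[1],ex[0]])
f=lambda q:np.array(q)/2.857+[270,135]
S=lambda q:np.array(q)/2.857+[205,215]
for x,l in((.13,'closed'),(-.27,'centre')):
  P=lambda y,z:np.r_[o+12*ex+y*ey,z]
  X=P(58-64*np.sin(x),44+64*np.cos(x)) 
  print(l,'grip mid crops: scene',((proj('scene',X)-[205,215])*2.857).round(),'top',((proj('top',X)-[270,135])*2.857+[400,0]).round())
t=plane('top',f((223,260)),30)[:2]-o;print('tail jig',t@ex,t@ey)
A=cv2.imread('pics/top0.png').astype(int);B=cv2.imread('pics/top4.png').astype(int)
p=r.sense();print(p['ft_force'],p['time'])
E
```

```text
closed grip mid crops: scene [243. 155.] top [537. 171.]
centre grip mid crops: scene [269. 180.] top [502. 181.]
tail jig -57.049527864366766 0.6672488165850301
[-0.1554353   0.00561199  0.66788856] 14.4
```

The grip's middle is seen at (241,153) in the scene crop and (541,171) in the top crop, which matches the closed prediction. The tail is at jig x -57, as it was when pushed home.

```bash
python3 -c "
from bench import r;print(r.hand_in())"
```

```text
the job is handed in; nothing more can be done
None
```

The bar is home against the spring stop and the clamp lever is snapped closed on it, with push forces read at about 8 N on the stop and 4 N on the lever; I handed the job in at about 14.4 s.

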